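# Restart the extractor at speed four by fingertip

## Task

Restart the dust extractor from its control box, using only the outside of the closed fingers: push the selector lever anticlockwise (seen from above) until it rests in the off position at its end stop, then push it clockwise exactly four clicks from off and leave it seated there, and then press the low round start button fully down and let it come up again. Push gently, never take the lever between the fingers, and do not press the start button before the selector is set. Leave the mushroom-shaped stop button unpressed and the jars, tins, tape measure and bolt round the box where they stand.

Things in the scene. Friction and masses are not known exactly. Their poses are not given: they have to be found in the camera images.
- control_box: grey control box lying fixed on the bench, 170 (x) x 250 (y) mm, its flat top 60 mm above the bench. Origin: centre of its underside. Own x points from its front edge to its back edge (cable glands), y to its left, z up. It stands at different places and yaws.
- selector_axis (a point): point on the box's top at the vertical axis of the selector, in the left half of the box (box frame: x -4, y 50, z 60 mm). Round it lies a metal dial disc of 64 mm radius, 2 mm thick, with eight raised marks, one for each position, 30 degrees apart; the off mark is twice as long as the others.
- lever_end (a point): point on the black selector lever, 46 mm out from the axis, half-way up. Own x points outward along the lever, y to its anticlockwise side, z up. The lever is a straight bar with upright sides on a hub of 21 mm radius: it reaches 58 mm from the axis, is 14 mm wide and stands 8 to 38 mm above the box's top. Push a side 40 to 52 mm from the axis.
- selector (a joint): angle of the selector, rad: 0 = off, grows clockwise from above, 0.524 (30 degrees) a click, positions 0 to 7, end stops 0.05 beyond; position four is 2.094. The lever points (105 degrees minus the angle) anticlockwise of the box's x. Starts in position 1 to 6. A click takes 5 to 11 N at the lever's end; let go past half-way it drops into the next position, else back.
- start_button (a joint): travel of the start button in m: 0 up, 0.006 fully down. It springs back; about 1.5 N starts it and 5 N holds it fully down.
- start_button_top (a point): centre of the top face of the start button: a flat black round button of 14 mm radius in a low steel collar of 22 mm radius, at the front right of the box's top; its face is 22 mm above the box's top and 10 mm above its collar (box frame: x -40, y -80, z 82 mm).
- stop_button (a joint): travel of the mushroom-shaped stop button in m: 0 up, 0.006 pressed. Must stay up.
- stop_top (a point): top of the mushroom-shaped black stop button, head radius 20 mm, at the back right of the box, 37 mm above the box's top (box frame: x 45, y -85, z 97 mm).
- sample_jar_1: (sizes in mm) clear screw-top jar, diameter 60, 85 tall, loose beside the box, to be left alone. Origin: centre of its underside.
- sample_jar_3: (sizes in mm) clear screw-top jar with a darker lid, diameter 54, 70 tall, loose beside the box, to be left alone. Origin: centre of its underside.
- tin_1: (sizes in mm) round flat metal tin, diameter 62, 34 tall, loose beside the box, to be left alone. Origin: centre of its underside.
- tin_3: (sizes in mm) round flat metal tin, diameter 58, 28 tall, loose beside the box, to be left alone. Origin: centre of its underside.
- tape_measure: (sizes in mm) tape measure, about 35 x 89, 63 tall, loose beside the box, to be left alone. Origin: centre of its underside.
- hex_bolt: (sizes in mm) hexagon-headed steel bolt lying down, about 21 x 60, 18 tall, loose beside the box, to be left alone. Origin: centre of its underside.

How it is judged:
By the outcome, as a careful person would: the job done as asked, in the order asked, and still so for the second after the job is handed in, with the robot touching nothing.
It also fails if it takes over 64 s, if anything falls off the work surface, if the arm or the gripper's body presses on something with over 40 N, if the wrist force passes 120 N, or if a joint passes its speed limit or range.

## Robot

A 7-joint arm with a two-finger parallel gripper is mounted at the origin on a cart in front of the work surface, level with it; the furniture and walls round the work are solid. World frame = base frame: x ahead of the robot, y to its left, z up, the work surface at z = 0. Lengths are in m, angles in degrees, forces in N, time in s.
With the tool pointing down it reaches from about 0.35 to 0.775 m from the base axis. Payload 3.1 kg.
Tool frame: the origin (TCP) lies on the centre line of the jaws, within the pads' length; the fingertips stand 17 mm ahead of it and the grasp point (between the pads) lies 2 mm behind it (robot.tip_reach is the distance from the TCP to the fingertips, in m); z points along the fingers, y is the line along which they close (so a half turn about z gives the same grasp; the last joint's range is limited). The gripper opens to 85 mm and grips with 20 to 120 N. Pads are 22 mm wide; open, the fingers measure 114 mm over their backs; the gripper's body (76 mm by 85 mm) begins 54 mm behind the grasp point. The pads swing forward as they close: fully open they stand 13 mm farther back than shut.
Start: joints at [72.726, 17.813, 0.802, 86.603, -0.252, 75.585, -1.558], TCP at [0.141, -0.532, 0.248] pointing down, gripper open.
Joint ranges: [-154.91, 154.91], [-16.99, 109.72], [-72.82, 74.43], [7.12, 147.25], [-82.49, 262.49], [11.32, 116.49], [-174.64, 174.64]. Speed limits (degrees/s): [159.86, 159.86, 180, 180, 180, 180, 180].

## Interface

Orientations are given as [roll, pitch, yaw] about the fixed x, y, z axes, in that order (R = Rz(yaw) Ry(pitch) Rx(roll)).
In Python, from station import robot, fingers, vision, workorder, recognise gives the robot as it stands. Calls block until the motion is done:
- robot.move_to(position, orientation): joint-space move of the TCP to a pose.
- robot.line_to(position, orientation=None, velocity=0.15, f_stop=None): straight line of the TCP; orientation=None keeps the orientation; velocity is the mean speed in m/s. With f_stop (N) it stops when the force on the tool has changed by that much, and returns True; else False.
- robot.move_j(angles): joint-space move.
- fingers.gripper_to(opening, force=None): opening from 0.0 (shut) to 1.0 (fully open); force is the grip in N (None keeps the last); returns when the fingers have stopped.
- robot.pause(seconds).
- robot.inverse_kinematics(position, orientation): joint angles nearest the present ones, or None.
- vision.grab_frame(name): name is "scene" or "top" or "wrist"; returns the picture (400x640x3 uint8, red, green, blue); there is no depth.
- vision.calibration(name): a dict with "mtx" (3x3 intrinsics, pixels), "extrinsics" (4x4, takes a point from world to camera coordinates); the wrist camera has in their place "T_tool_cam" (4x4, takes a point from camera to tool coordinates, whose origin is the TCP and whose axes are the flange's). Camera axes: x right, y up, looking along -z (the intrinsics and any distortion apply to the point x, -y, -z); pixel columns grow to the right and rows downward; lengths in m; the calibration is good to about 2 mm. The wrist camera is an equidistant fisheye: a pixel r from the principal point sees the ray r / f radians off the axis. A picture is of the moment at which its call begins: read the wrist's pose just before it. calibration takes no time and is no camera call.
A pose or a line that the arm cannot do raises robot.PlanningError and nothing moves.
- workorder.close_job(): hands the job in; it is judged then, once.
Trained networks look in the newest picture that a camera, given by its name, has taken for a name from the list of things; names that differ only in an ending like _2 or _b are one class to them, and where a whole thing is asked for, a point or a joint stands for the part that bears it (a point fixed in the world has none). Each returns a list of dicts, best first, with "p" (0 to 1); they miss things now and then, are a little off and sometimes report something else, mostly with a low value. They report only what shows in the picture. A call takes as long as a camera call.
- recognise(label, camera): "rect" ([centre column, centre row, width, height] in pixels, round what is visible of it).
Readings, each from a call of its own:
- robot.current_time_s(): time.
- robot.current_joint_positions(): joint angles.
- robot.current_dq(): joint speeds.
- robot.current_joint_torque(): joint torques, N m.
- robot.current_tool_pos(): TCP position.
- robot.current_eef_rot(): TCP orientation.
- robot.current_contact_force(): force on the tool from outside, world axes, zero at the start.
- robot.current_torque(): the same for the moment, N m.
- robot.current_finger_gap(): opening from 0.0 (shut) to 1.0 (fully open).
- robot.current_gripper_force(): force on a finger pad.
Only numpy, scipy, OpenCV 4.12 (cv2) and the standard library are available. Lean on these libraries where they do the work, as an engineer would, in place of code of your own. Each camera call takes 0.05 s, during which the arm holds its last target. There are 200 camera calls.

## Working session

There is one attempt and no reset: what is moved stays moved. The work goes in short steps, each a Python script; the robot and the scene stay as the last script left them, time stands still between calls to the robot, and variables do not carry over. Pictures are saved under pics/ and viewed, at most 10 in all, crops included, and the job is handed in when it is done.

```bash
ls; mkdir -p pics
python3 - <<'E'
from station import robot, fingers, vision, workorder, recognise
import cv2,numpy as np
for c in ["top","scene"]:
    im=vision.grab_frame(c); cv2.imwrite(f"pics/{c}0.png",im[:,:,::-1])
    k=vision.calibration(c); print(c,k)
    for l in ["control_box","selector","start_button","stop_button"]:
        print(l,[(np.round(r["rect"],1).tolist(),round(r["p"],2)) for r in recognise(l,c)[:2]])
print(vision.calibration("wrist"),robot.current_time_s())
E
```

```text
pics
top {'mtx': array([[386.87940329,   0.        , 322.40332681],
       [  0.        , 386.87940329, 195.99888203],
       [  0.        ,   0.        ,   1.        ]]), 'extrinsics': array([[-0.00588206, -0.99995485, -0.00746305, -0.31893634],
       [ 0.98691009, -0.00700782,  0.16111911, -0.55761399],
       [-0.16116414, -0.00641765,  0.98690675, -0.84284128],
       [ 0.        ,  0.        ,  0.        ,  1.        ]])}
control_box [([306.6, 214.3, 117.4, 84.3], 0.63)]
selector [([295.7, 211.8, 35.0, 22.8], 0.59)]
start_button []
stop_button [([350.1, 196.1, 16.9, 20.2], 0.69)]
scene {'mtx': array([[457.18018238,   0.        , 316.53463995],
       [  0.        , 457.18018238, 201.03265115],
       [  0.        ,   0.        ,   1.        ]]), 'extrinsics': array([[-0.7637901 , -0.6452364 , -0.01716566,  0.20497325],
       [ 0.27428461, -0.34852485,  0.89626915, -0.32249367],
       [-0.58428814,  0.67985323,  0.44317825, -0.35150704],
       [ 0.        ,  0.        ,  0.        ,  1.        ]])}
control_box [([314.8, 236.8, 159.9, 123.6], 0.66)]
selector [([296.4, 214.1, 31.6, 41.1], 0.56)]
start_button [([364.4, 203.7, 12.2, 14.2], 0.56)]
stop_button [([334.3, 187.1, 24.2, 15.5], 0.59)]
{'mtx': array([[309.70691629,   0.        , 309.30703876],
       [  0.        , 309.70691629, 195.1062272 ],
       [  0.        ,   0.        ,   1.        ]]), 'T_tool_cam': array([[-7.33927162e-04,  9.61801398e-01,  2.73747204e-01,
         7.08032192e-02],
       [ 9.99999692e-01,  7.82103839e-04, -6.68559531e-05,
        -1.56158362e-04],
       [-2.78400889e-04,  2.73747071e-01, -9.61801676e-01,
        -1.24762996e-01],
       [ 0.00000000e+00,  0.00000000e+00,  0.00000000e+00,
         1.00000000e+00]])} 0.5
```

Run:
```python
import cv2
a=cv2.imread("pics/top0.png")[110:310,200:440]
cv2.imwrite("pics/t0c.png",cv2.resize(a,(720,600),interpolation=cv2.INTER_CUBIC))
a=cv2.imread("pics/scene0.png")[110:330,190:450]
cv2.imwrite("pics/s0c.png",cv2.resize(a,(709,600),interpolation=cv2.INTER_CUBIC))
```

```text
(no output)
```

View pics/t0c.png

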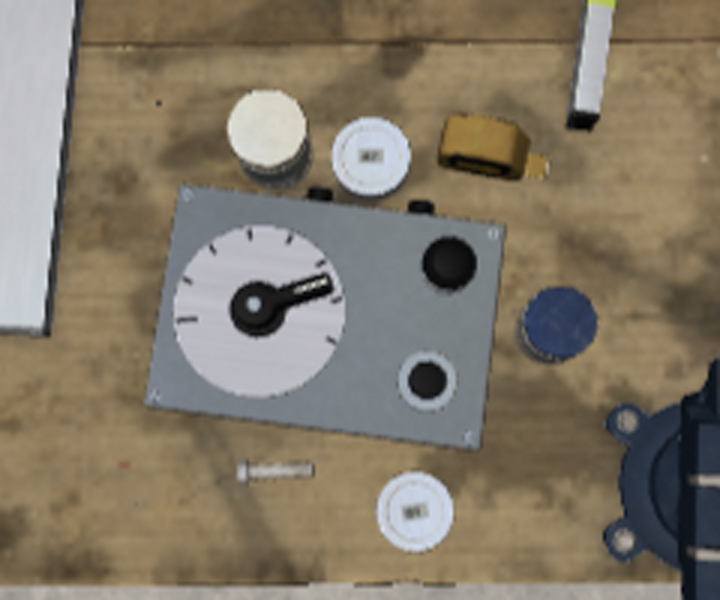

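View pics/s0c.png

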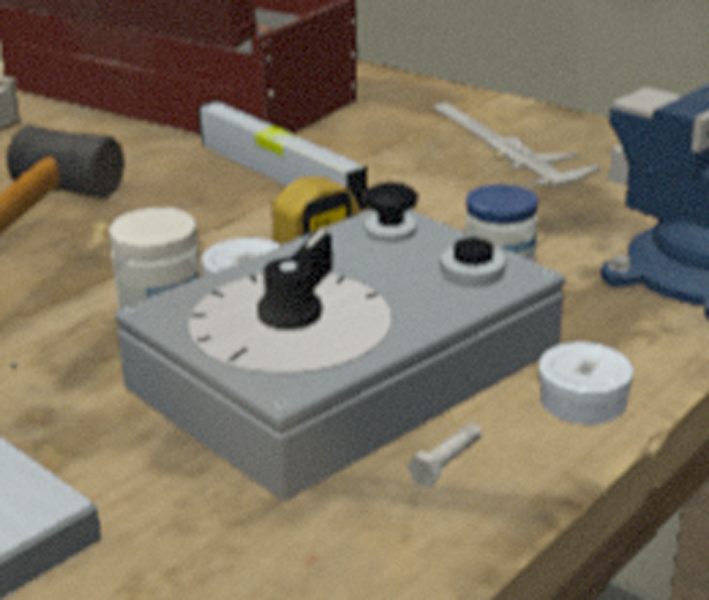

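The top view shows box corners at crop (180,186), (505,228), (480,447) and (147,405). The long off mark is at the left, about (187,319), and the lever points right to (330,285), which looks like position 6. The scene view agrees, with the start button front right and the mushroom back right.

```bash
cat > h.py <<'E'
from station import robot, fingers, vision, workorder, recognise
import cv2, numpy as np
from scipy.optimize import least_squares
def proj(c,P):
    k=vision.calibration(c); P=np.atleast_2d(P); q=P@k["extrinsics"][:3,:3].T+k["extrinsics"][:3,3]
    K=k["mtx"]; return np.c_[K[0,0]*q[:,0]/-q[:,2]+K[0,2], K[1,1]*-q[:,1]/-q[:,2]+K[1,2]]
def projw(T,P):   # wrist fisheye, T world<-tool
    k=vision.calibration("wrist"); Tc=np.linalg.inv(T@k["T_tool_cam"])
    q=np.atleast_2d(P)@Tc[:3,:3].T+Tc[:3,3]; q=q*[1,-1,-1]
    rho=np.hypot(q[:,0],q[:,1]); th=np.arctan2(rho,q[:,2]); K=k["mtx"]
    return q[:,:2]/rho[:,None]*(K[0,0]*th)[:,None]+K[:2,2]
def world(b,P):
    P=np.atleast_2d(np.array(P,float)); c,s=np.cos(b[2]),np.sin(b[2])
    return np.c_[b[0]+c*P[:,0]-s*P[:,1], b[1]+s*P[:,0]+c*P[:,1], P[:,2]]
C=np.array([[85,125,60],[85,-125,60],[-85,-125,60],[-85,125,60]])/1e3
AX=np.array([-4,50,60])/1e3; START=np.array([-40,-80,82])/1e3; STOP=np.array([45,-85,97])/1e3
E
python3 - <<'E'
from h import *
px=np.array([[180,186],[505,228],[480,447],[147,405],[428,381],[449,263]])/3+[200,110]-.33
M=np.vstack([C,START,STOP-[0,0,.005]])
r=least_squares(lambda b:(proj("top",world(b,M))-px).ravel(),[.5,0,0])
b=r.x; print(b,np.degrees(b[2])); print(r.fun.reshape(-1,2).round(1))
np.save("box.npy",b)
print("scene start/stop",proj("scene",world(b,[START,STOP-[0,0,.005]])))
a=world(b,AX)[0]; print("axis",a,"start",world(b,START))
for k in (5,6,7):
    t=b[2]+np.radians(105-30*k); p=a+[.05*np.cos(t),.05*np.sin(t),.038]; print(k,(proj("top",p)-[200,110])*3)
print(robot.current_eef_rot())
E
```

```text
[ 0.51109953 -0.29178052 -0.13371142] -7.661100148848772
[[-0.4 -0.8]
 [ 0.5 -1.2]
 [ 0.4  1.4]
 [-1.2  0.8]
 [ 0.2 -0.3]
 [ 0.4 -0. ]]
scene start/stop [[364.61132189 198.3677775 ]
 [334.08373107 179.20675098]]
axis [ 0.51380091 -0.24169357  0.06      ] start [[ 0.46079151 -0.3657339   0.082     ]]
5 [[309.4099955  261.96849784]]
6 [[323.12083222 295.00470515]]
7 [[318.25340074 330.88174819]]
[-1.79997315e+02  2.29183491e-03  1.48899259e+01]
```

```bash
cat >> h.py <<'E'
def tp(b,th,side,gap,off,z,r=.046,half=.011):
    "tool pose beside the lever: th world lever angle (deg), side -1 clockwise side / +1 anticlockwise; off yaw offset"
    a=world(b,AX)[0]; t=np.radians(th); u=np.array([np.cos(t),np.sin(t)]); n=np.array([-u[1],u[0]])
    p=a[:2]+r*u+side*(.007+half+gap)*n
    return [p[0],p[1],z],[180,0,(th+off+180)%360-180]
E
python3 - <<'E'
from h import *
b=np.load("box.npy"); y0=np.degrees(b[2])
for off in (90,-90,0,180):
    print(off)
    for th in np.arange(-90,121,30)+y0+15:
        p,o=tp(b,th,-1,0,off,.092); j=robot.inverse_kinematics(p,o)
        print(round(th),np.round(p,2),None if j is None else np.round(j))
P,o=[b[0]-.09,b[1],.33],[180,0,15]
for yaw in (0,15,180,90,-90): print(yaw,robot.inverse_kinematics([b[0]-.08*np.cos(np.radians(yaw)),b[1]-.08*np.sin(np.radians(yaw)),.3],[180,0,yaw]))
E
```

```text
90
-83 [ 0.5  -0.29  0.09] [ 37.  29. -12.  94.   7.  58. -60.]
-53 [ 0.53 -0.29  0.09] [ 38.  32. -16.  90.  10.  60. -33.]
-23 [ 0.55 -0.28  0.09] [ 39.  34. -22.  87.  14.  61.  -8.]
7 [ 0.56 -0.25  0.09] [ 42.  36. -29.  87.  18.  62.  16.]
37 [ 0.56 -0.23  0.09] [ 44.  36. -35.  88.  22.  63.  41.]
67 [ 0.55 -0.21  0.09] [ 42.  34. -34.  92.  20.  61.  70.]
97 [ 0.53 -0.19  0.09] [ 45.  32. -37.  96.  22.  60.  98.]
127 [ 0.5  -0.19  0.09] [ 62.  39. -62.  99.  38.  65. 116.]
-90
-83 [ 0.5  -0.29  0.09] [ 53.  33. -35.  93.  21.  61. 109.]
-53 [ 0.53 -0.29  0.09] [ 65.  46. -62.  89.  42.  71. 123.]
-23 [ 0.55 -0.28  0.09] [  20.   32.    7.   88.   -5.   60. -174.]
7 [ 0.56 -0.25  0.09] [  22.   32.    1.   88.   -1.   60. -149.]
37 [ 0.56 -0.23  0.09] [  24.   32.   -6.   89.    3.   59. -125.]
67 [ 0.55 -0.21  0.09] [ 27.  30. -12.  93.   7.  58. -99.]
97 [ 0.53 -0.19  0.09] [ 33.  28. -20.  96.  11.  57. -73.]
127 [ 0.5  -0.19  0.09] [ 38.  26. -24. 100.  13.  56. -44.]
0
-83 [ 0.5  -0.29  0.09] [  27.   29.    2.   94.   -1.   57. -143.]
-53 [ 0.53 -0.29  0.09] [  29.   31.
[... 684 characters left out ...]
43.  72. 117.]
67 [ 0.55 -0.21  0.09] [ 58.  45. -62.  91.  41.  70. 145.]
97 [ 0.53 -0.19  0.09] [  21.   27.   -4.   97.    2.   56. -156.]
127 [ 0.5  -0.19  0.09] [  26.   25.   -9.  101.    5.   55. -127.]
0 [ 41.07061364  13.54301994 -11.1136584   85.21203542   2.615898
  81.49855439 -60.12838932]
15 [ 42.38804029  15.23696405 -10.93336693  83.05534264   2.88542606
  81.98178656 -43.57259634]
180 [ 43.47671637  34.53722187 -35.97445369  59.57215686  19.45782223
  91.23621041 103.03676544]
90 [ 47.07219214  28.4475989  -21.24319624  65.65054524   9.94766974
  87.59421961  27.77982074]
-90 [  26.29973939   17.29866897   -7.48279547   80.20585478    2.23771241
   82.63966048 -161.13498933]
```

Run:
```python
from h import *
from scipy.spatial.transform import Rotation as R
b=np.load("box.npy")
fingers.gripper_to(0.0)
robot.move_to([b[0]-.11,b[1]+.01,.27],[180,0,-5])
T=np.eye(4); T[:3,3]=robot.current_tool_pos(); T[:3,:3]=R.from_euler("xyz",robot.current_eef_rot(),degrees=True).as_matrix(); np.save("Tw.npy",T)
im=vision.grab_frame("wrist"); cv2.imwrite("pics/w0.png",im[:,:,::-1])
for l in ["control_box","selector","start_button","stop_button"]:
    print(l,[(np.round(r["rect"],1).tolist(),round(r["p"],2)) for r in recognise(l,"wrist")[:1]])
q=projw(T,world(b,np.vstack([C,START,STOP,AX]))); print(q.round(1))
im=im[:,:,::-1].copy()
for x,y in q: cv2.drawMarker(im,(int(round(x)),int(round(y))),(0,0,255),cv2.MARKER_CROSS,8,1)
x0=int(np.clip(q[:,0].mean()-170,0,300)); y0=int(np.clip(q[:,1].mean()-128,0,145)); print(x0,y0)
cv2.imwrite("pics/w0c.png",cv2.resize(im[y0:y0+255,x0:x0+340],(800,600),interpolation=cv2.INTER_CUBIC))
print(robot.current_time_s(),robot.current_finger_gap(),robot.tip_reach)
```

```text
control_box [([306.9, 79.2, 229.7, 158.3], 0.94)]
selector [([273.4, 67.9, 71.9, 47.4], 0.67)]
start_button [([379.8, 114.3, 28.2, 24.1], 0.66)]
stop_button [([393.1, 31.9, 41.8, 40.1], 0.63)]
[[200.5   1.4]
 [422.9  10.6]
 [415.3 156.5]
 [195.1 147.4]
 [385.2 113.7]
 [397.6  30.5]
 [261.4  74.4]]
155 0
2.8667 -0.0028022209524654323 0.017
```

View pics/w0c.png

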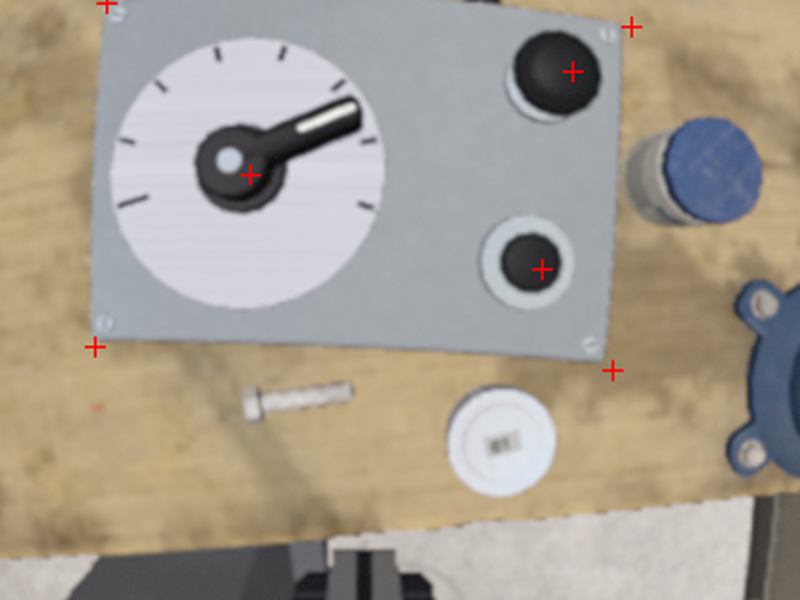

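The wrist picture shows the predicted crosses 4–5 mm off. Box corners are at crop (621,22), (606,361) and (90,340), the dial centre at (247,173), the start face at (530,262) and the stop top at (557,73). The lever lies near mark 6, so I'll refit from this view.

Run:
```python
from h import *
T=np.load("Tw.npy"); b0=np.load("box.npy")
s=lambda p:(np.array(p,float)+.5)/(800/340)-.5+[155,0]
px=s([[621,22],[606,361],[90,340],[530,262],[557,73],[247,173],[132,202],[127,141],[161,87],[218,55],[283,53],[338,85],[368,141],[366,206]])
fl=lambda rm:np.vstack([C[1:],START,STOP-[0,0,.004],AX+[0,0,.002]]+[AX+[rm*np.cos(t),rm*np.sin(t),.002] for t in np.radians(105-30*np.arange(8))]+[])
def f(v):
    m=fl(v[3]); m[6]+=(0) ; return (projw(T,world(v[:3],m))-px)
w=np.ones((14,1)); w[6]=0
r=least_squares(lambda v:(f(v)*w).ravel(),[*b0,.057]); b=r.x[:3]
print(r.x,np.degrees(b[2])); print(f(r.x).round(1).tolist())
a=world(b,AX)[0]
for k in (5,5.5,6):
    t=b[2]+np.radians(105-30*k); p=[a+[q*np.cos(t),q*np.sin(t),.038] for q in (0,.058)]; print(k,((projw(T,p)-[155,0]+.5)*(800/340)).round())
print("top",(3*(proj("top",world(b,np.vstack([C,START])))-[200,110])).round().tolist())
print("scene",proj("scene",world(b,[START,STOP])).round(1))
np.save("box.npy",b)
```

```text
[ 0.51371758 -0.28844885 -0.13557138  0.05805685] -7.767667861846234
[[1.4, -0.5], [0.1, 1.5], [-1.0, 1.1], [1.8, 0.4], [1.7, -1.7], [-1.8, -1.0], [-3.4, 1.0], [-0.2, 0.2], [-0.4, -0.1], [-0.5, -0.3], [-0.5, 0.2], [-0.2, 0.1], [0.1, 0.1], [-0.3, 0.0]]
5 [[229. 161.]
 [335.  66.]]
5.5 [[229. 161.]
 [356.  94.]]
6 [[229. 161.]
 [369. 128.]]
top [[174.0, 179.0], [501.0, 220.0], [475.0, 447.0], [138.0, 402.0], [423.0, 376.0]]
scene [[362.4 198.6]
 [332.  177.1]]
```

Run:
```python
from h import *
b=np.load("box.npy"); y0=np.degrees(b[2]); Z=.088
th=lambda k:y0+105-30*k
p,o=tp(b,th(6),-1,.012,90,.15); robot.move_to(p,o)
p[2]=Z; print(robot.line_to(p,o,velocity=.1,f_stop=8),robot.current_contact_force().round(1))
F=[]
for k in np.r_[np.arange(6,0.1,-1/3),0.15,0.0]:
    p,o=tp(b,th(k),-1,0,90,Z); h=robot.line_to(p,o,velocity=.06,f_stop=20)
    F.append((round(float(k),2),h,*np.round(robot.current_contact_force()[:2],1)))
    if h: break
print(F,robot.current_time_s())
```

```text
False [-0.5 -0.3 -0.1]
[(6.0, False, np.float64(-0.7), np.float64(0.4)), (5.67, False, np.float64(0.8), np.float64(-0.7)), (5.33, False, np.float64(0.4), np.float64(0.4)), (5.0, False, np.float64(-1.5), np.float64(-0.5)), (4.67, False, np.float64(-0.9), np.float64(-1.4)), (4.33, False, np.float64(-0.4), np.float64(-0.3)), (4.0, False, np.float64(0.2), np.float64(-0.8)), (3.67, False, np.float64(-4.0), np.float64(-8.4)), (3.33, False, np.float64(0.3), np.float64(0.4)), (3.0, False, np.float64(-1.1), np.float64(-0.8)), (2.67, False, np.float64(1.4), np.float64(-8.2)), (2.33, False, np.float64(0.2), np.float64(-0.1)), (2.0, False, np.float64(0.3), np.float64(0.0)), (1.67, False, np.float64(6.2), np.float64(-6.1)), (1.33, False, np.float64(0.4), np.float64(0.5)), (1.0, False, np.float64(-0.2), np.float64(0.4)), (0.67, False, np.float64(7.7), np.float64(-2.5)), (0.33, False, np.float64(0.4), np.float64(-0.3)), (0.15, False, np.float64(0.4), np.float64(0.1)), (0.0, False, np.float64(0.6), np.float64(-0.2))] 10.6583
```

```bash
cat >> h.py <<'E'
from scipy.spatial.transform import Rotation as R
def look(pos,o,name):
    robot.move_to(pos,o)
    T=np.eye(4); T[:3,3]=robot.current_tool_pos(); T[:3,:3]=R.from_euler("xyz",robot.current_eef_rot(),degrees=True).as_matrix()
    im=vision.grab_frame("wrist")[:,:,::-1].copy(); b=np.load("box.npy")
    a=world(b,AX)[0]; z=a[2]+.038
    # dots: lever-tip top predicted for each position; crosses: start/stop
    for k in range(8):
        t=b[2]+np.radians(105-30*k); q=projw(T,a+[.062*np.cos(t),.062*np.sin(t),.038])[0]; cv2.circle(im,(int(q[0]),int(q[1])),1,(0,0,255) if k in(0,4) else (0,160,0),-1)
    for x,y in projw(T,world(b,[START,STOP])): cv2.drawMarker(im,(int(x),int(y)),(0,0,255),0,6)
    c=projw(T,a)[0]; x0=int(np.clip(c[0]-110,0,300)); y0=int(np.clip(c[1]-100,0,145))
    cv2.imwrite(name,cv2.resize(im[y0:y0+255,x0:x0+340],(800,600),interpolation=cv2.INTER_CUBIC))
E
python3 - <<'E'
from h import *
b=np.load("box.npy"); y0=np.degrees(b[2]); th=lambda k:y0+105-30*k
p,o=tp(b,th(-.1),-1,0,90,.088); print(robot.line_to(p,o,velocity=.03,f_stop=6),robot.current_contact_force().round(1))
p,o=tp(b,th(0),-1,.015,90,.088); robot.line_to(p,o)
p[2]=.16; robot.line_to(p,o,velocity=.25)
look([b[0]-.11,b[1]+.03,.24],[180,0,20],"pics/w1.png"); print(robot.current_time_s())
E
```

```text
False [2.1 0.7 0.5]
13.6833
```

View pics/w1.png

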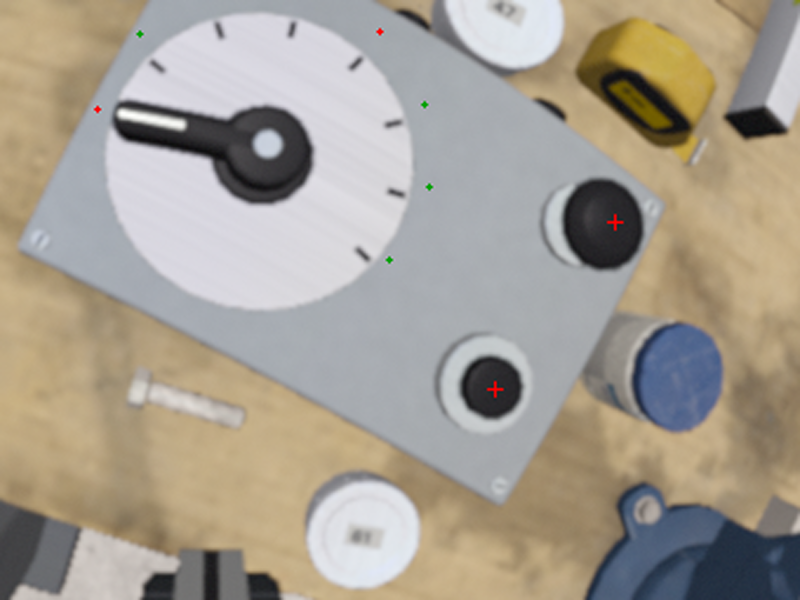

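The lever points at the off prediction (97,109) within about 2°, and the start and stop crosses match their buttons. Next is the slow clockwise push, in small steps.

Run:
```python
from h import *
b=np.load("box.npy"); y0=np.degrees(b[2]); Z=.088; th=lambda k:y0+105-30*k
p,o=tp(b,th(0),1,.012,90,.16); robot.move_to(p,o)
p[2]=Z; print(robot.line_to(p,o,velocity=.1,f_stop=8))
F=[]
for k in np.r_[np.arange(0,3.91,.1)]:
    p,o=tp(b,th(k),1,0,90,Z); h=robot.line_to(p,o,velocity=.025,f_stop=20)
    F.append((round(float(k),1),round(float(np.hypot(*robot.current_contact_force()[:2])),1)))
    if h: print("STOP");break
print(F)
p,o=tp(b,th(3.8),1,.015,90,Z); robot.line_to(p,o)
p[2]=.16; robot.line_to(p,o,velocity=.25)
look([b[0]-.11,b[1]+.03,.24],[180,0,20],"pics/w2.png"); print(robot.current_time_s())
```

```text
False
[(0.0, 1.4), (0.1, 4.8), (0.2, 7.4), (0.3, 10.5), (0.4, 0.2), (0.5, 0.6), (0.6, 0.7), (0.7, 0.6), (0.8, 0.3), (0.9, 0.6), (1.0, 0.5), (1.1, 5.2), (1.2, 8.1), (1.3, 10.3), (1.4, 1.6), (1.5, 1.0), (1.6, 0.7), (1.7, 0.6), (1.8, 0.3), (1.9, 0.7), (2.0, 0.3), (2.1, 3.4), (2.2, 5.9), (2.3, 8.8), (2.4, 10.3), (2.5, 0.7), (2.6, 0.3), (2.7, 0.3), (2.8, 0.5), (2.9, 1.3), (3.0, 1.4), (3.1, 2.6), (3.2, 4.9), (3.3, 7.0), (3.4, 10.2), (3.5, 0.8), (3.6, 1.2), (3.7, 0.3), (3.8, 0.5), (3.9, 0.6)]
28.5833
```

View pics/w2.png

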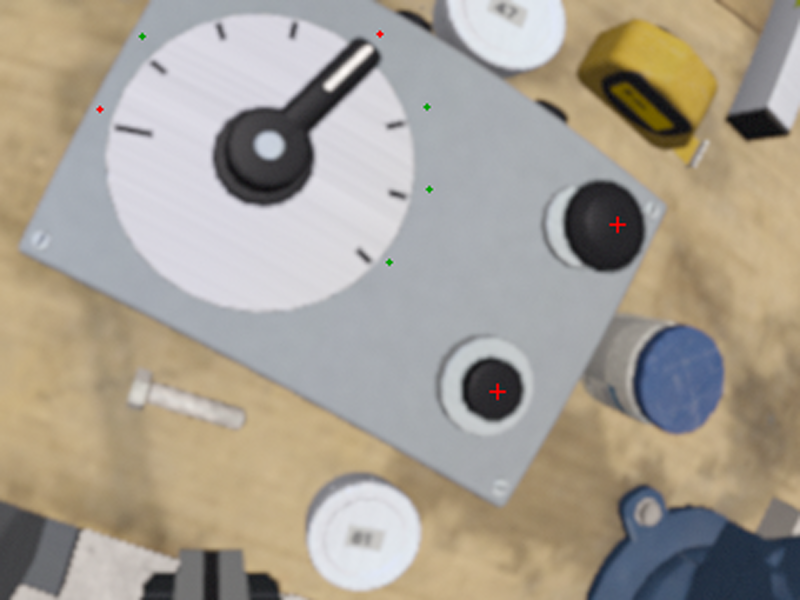

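The lever sits on mark 4, pointing at the red dot (380,33), and the force trace shows exactly four clicks. Now I'll press start.

Run:
```python
from h import *
b=np.load("box.npy"); s=world(b,START)[0]; o=[180,0,10]; R0=robot.tip_reach
robot.move_to([s[0],s[1],.15],o)
robot.line_to([s[0],s[1],.085+R0],o,velocity=.1,f_stop=8)
h=robot.line_to([s[0],s[1],.0735+R0],o,velocity=.02,f_stop=11); robot.pause(.3)
print(h,(robot.current_tool_pos()[2]-R0).round(4),robot.current_contact_force().round(1))
robot.line_to([s[0],s[1],.16],o,velocity=.1)
look([b[0]-.11,b[1]+.03,.24],[180,0,20],"pics/w3.png"); print(robot.current_time_s(),robot.current_contact_force().round(1))
```

```text
True 0.0762 [-0.4  0.8  6. ]
32.2 [-0.8 -0.9 -0.4]
```

View pics/w3.png

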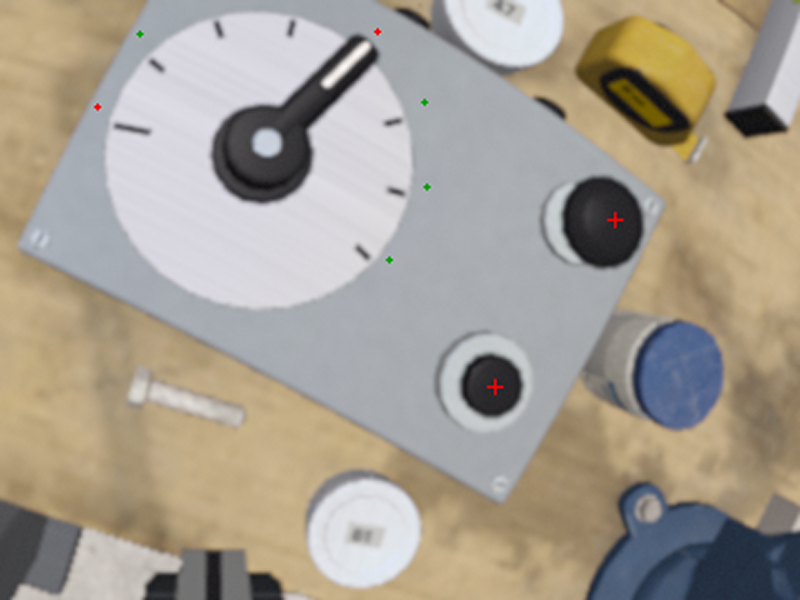

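The button bottomed out: the force passed 11 N at 0.076 m, and 5 N is enough to hold it fully down. It has come back up, the lever is still on mark 4, and nothing else has moved.

```bash
python3 -c "
from station import workorder
print(workorder.close_job())"
```

```text
the job is handed in; nothing more can be done
None
```

The job is handed in: I pushed the selector to off, then clockwise four clicks to position four, and pressed the start button fully down and let it come up. In the last picture the stop button was up and everything visible round the box was in place; the cream-lidded jar behind it was out of view.

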